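# Press a tube cap home with a trigger clamp and release it

### The arm

A 6-joint arm with a two-finger parallel gripper is mounted at the origin on a cart in front of the work surface, level with it; the furniture and walls round the work are solid. World frame = base frame: x ahead of the robot, y to its left, z up, the work surface at z = 0. Lengths are in m, angles in rad, forces in N, time in s.
With the tool pointing down it reaches from about 0.275 to 0.825 m from the base axis. Payload 4.9 kg.
Tool frame: the origin (TCP) lies midway between the tips of the shut fingers; the grasp point (between the pads) lies 19 mm behind it (grip_point_offset is the distance from the TCP to the grasp point, in m); z points along the fingers, y is the line along which they close (so a half turn about z gives the same grasp; the last joint's range is limited). The gripper opens to 85 mm and grips with 20 to 120 N. Pads are 22 mm wide; open, the fingers measure 114 mm over their backs; the gripper's body (76 mm by 85 mm) begins 54 mm behind the grasp point. The pads swing forward as they close: fully open they stand 13 mm farther back than shut.
Start: joints at [-1.366, 0.326, -0.193, 1.052, 0, 1.437], TCP at [0.183, -0.519, 0.231] pointing down, gripper open.
Joint ranges: [-2.65, 2.65], [-0.97, 1.79], [-1.3, 1.35], [-1.93, 2.1], [-1.47, 1.37], [-3.14, 3.14]. Speed limits (rad/s): [2.57, 2.57, 3.14, 3.14, 3.14, 3.14].

### API

Orientations are given as a rotation vector (axis times angle).
In Python, from cell import * gives the robot as it stands. Calls block until the motion is done:
- movep(position, orientation): joint-space move of the TCP to a pose.
- move_l(position, velocity=0.15, rot=None, until_force=None): straight line of the TCP; rot=None keeps the orientation; velocity is the mean speed in m/s. With until_force (N) it stops when the force on the tool has changed by that much, and returns True; else False.
- set_joints(angles): joint-space move.
- let_go() and grab(newtons=None): open the fingers fully, or close them until they stop; newtons is the grip in N (None keeps the last).
- sleep(seconds).
- ik(position, orientation): joint angles nearest the present ones, or None.
- get_state(): the state.
- grab_frame(name): name is "scene" or "top"; returns a dict with "img" (400x640x3 uint8, red, green, blue), "fx", "fy", "cx", "cy" (pixels), "cam_to_world" (4x4, takes a point from camera to world coordinates). Camera axes: x right, y down, z forward; pixel columns grow to the right and rows downward; lengths in m; the calibration is good to about 2 mm. A picture is of the moment at which its call begins. There is no depth.
A pose or a line that the arm cannot do raises MotionError and nothing moves.
- sign_off(): hands the job in; it is judged then, once.
Trained networks look in the newest picture that a camera, given by its name, has taken for a name from the list of things; names that differ only in an ending like _2 or _b are one class to them, and where a whole thing is asked for, a point or a joint stands for the part that bears it (a point fixed in the world has none). Each returns a list of dicts, best first, with "score" (0 to 1); they miss things now and then, are a little off and sometimes report something else, mostly with a low value. They report only what shows in the picture. A call takes as long as a camera call.
- spot_in(camera, name): "centre" ([column, row] in pixels, amid what is visible of it).
- silhouettes(camera, name): "mask" (400x640 bool, what is visible of it) and "centre" ([column, row] in pixels, amid what is visible of it).
- tip_of(camera, name): "centre" ([column, row] in pixels: a listed point, or the origin of a listed thing).
The state is a dict: "clock": time; "q": joint angles; "joint_velocities": joint speeds; "tau": joint torques, N m; "position": TCP position; "eef_rot": TCP orientation; "contact_force": force on the tool from outside, world axes, zero at the start; "wrist_torque": the same for the moment, N m; "finger_gap": opening from 0.0 (shut) to 1.0 (fully open); "grasp_force": force on a finger pad.
Only numpy, scipy, OpenCV 4.12 (cv2) and the standard library are available. Lean on these libraries where they do the work, as an engineer would, in place of code of your own. Each camera call takes 0.05 s, during which the arm holds its last target. There are 200 camera calls.

### The job

A card tube lies in the bench clamp with its end cap sticking out. Squeeze the clamp's sprung trigger again and again to walk the jaw onto the cap until the cap is fully home, and press it there for a moment with a firm jaw force of about 20 N (at least 14 N), but never squeeze the tube with more than 30 N. Then hold the release tab down until the jaw has sprung all the way back, leaving the capped tube lying in its cradle and the things standing around undisturbed.

Things in the scene. Friction and masses are not known exactly. Their poses are not given: they have to be found in the camera images.
- clamp: Bench clamp, screwed down: grey housing on a dark foot plate 290 x 100 x 12 mm. Origin on the table under the trigger at rest; x along the clamping axis from trigger to anvil, y to its left, z up. Along x (mm from origin): foot plate -20..270; housing -12..100 (44 wide, top z = 75); trigger -6..6; grip post 44..60; jaw 103..116; V cradle 160..215; anvil face 225..245. Clamping axis at z = 58.
- grip_post (a point): Centre of the top of the fixed black grip post on the housing, 16 (along x) x 40 wide, z = 75..126 mm. A hand squeezes post and trigger together (66 mm over both at rest); as the post is fixed, pushing the trigger from behind does the same.
- trigger_back (a point): Centre of the rear face (away from the grip post) of the black trigger, an upright blade 12 thick (along x) x 44 wide x 46 mm high, z = 81..127 mm, standing behind the grip post; the point is 107 mm above the table. Force to push it: 4 N (at rest) to 6 N (squeezed) of spring, plus half of the jaw's force on the cap, plus about 2 N of ratchet and jaw-spring drag.
- trigger (a joint): Travel of the trigger towards the grip post, 0 at rest to 0.028 m (hard stop); a spring brings it back. It drives the jaw two to one: a full squeeze moves the jaw 14 mm, of which a ratchet with 4 mm steps keeps about 12. Let the trigger come right back before the next squeeze.
- pad: Rubber face of the moving jaw, 5 x 40 x 42 mm, slightly springy (8 N/mm); origin at the centre of its front face, x along the clamp's x. The jaw's force is what this pad exerts on the tube and its cap.
- jaw (a joint): Travel of the jaw from fully back (0, as at the start) towards the anvil, up to 0.062 m. 36 to 56 mm of travel brings the cap home, depending on the anvil. A ratchet keeps it from going back; while the release tab is held down, a weak spring takes it slowly back (about 1 s).
- anvil_face (a point): Centre of the face of the anvil, an upright grey plate 50 wide, top at z = 82 mm, against which the tube is pressed. It does not move; its place along the clamp differs by up to 20 mm from one time to the next.
- tab_top (a point): Centre of the top of the release tab, a black ribbed thumb pad 28 (along x) x 34 mm sticking out of the left (+y) side of the housing, top 73 mm above the table. It goes straight down 7 mm against a spring (1.5 N at the top, 3 to 4 N at the bottom, then a hard stop), frees the ratchet in its last 2 mm, and comes up by itself. Keep it down until the jaw is fully back.
- tube: Card tube, 50 mm outside diameter, 70 mm long, about 0.15 kg, lying loose in the V cradle along the clamp's x; origin at its middle on its axis, x towards the anvil. When the jaw pushes, it first slides along the cradle up to the anvil.
- cap_face (a point): Centre of the outer face of the white end cap at the tube's jaw end; flange 50 mm diameter, 4 mm thick. Fully home the flange touches the tube's rim and this face is 39 mm from the tube's origin; at the start it sticks out 8 to 14 mm more. It slides in against 8 N of friction, then stops hard, and does not come out by itself.
- tape_measure: Yellow tape measure, 36 x 71 x 62 mm, bystander; origin under its middle.
- rollon: Dark roll-on stick with red cap, 36 x 42 x 106 mm, standing, bystander; origin under its middle.
- dropper: Brown dropper bottle, 33 x 34 x 102 mm, standing, bystander; origin under its middle.

How it is judged:
By the outcome, as a careful person would: the job done as asked, in the order asked, and still so for the second after the job is handed in, with the robot touching nothing.
It also fails if it takes over 72 s, if anything falls off the work surface, if the arm or the gripper's body presses on something with over 40 N, if the wrist force passes 120 N, or if a joint passes its speed limit or range.

## Working session

There is one attempt and no reset: what is moved stays moved. The work goes in short steps, each a Python script; the robot and the scene stay as the last script left them, time stands still between calls to the robot, and variables do not carry over. Pictures are saved under pics/ and viewed, at most 10 in all, crops included, and the job is handed in when it is done.

```bash
ls; mkdir -p pics; python3 - <<'E'
from cell import *
import cv2,numpy as np
s=get_state();print(s['clock'],s['position'],s['eef_rot'],s['finger_gap'])
for c in("scene","top"):
    f=grab_frame(c);cv2.imwrite(f"pics/{c}0.png",f["img"][:,:,::-1])
    print(c,f["fx"],f["fy"],f["cx"],f["cy"],np.round(f["cam_to_world"],3).tolist())
    for n in("grip_post","trigger_back","tab_top","cap_face","anvil_face","pad","tube","clamp","tape_measure","rollon","dropper"):
        print(n,[(np.round(d["centre"],1).tolist(),round(d["score"],2)) for d in tip_of(c,n)[:2]])
E
```

```text
pics
0.0 [ 0.1826885  -0.51812787  0.23049293] [-3.09485709e+00 -5.29399995e-01  7.27390731e-05] 1.0026962025828845
scene 409.00583104552175 409.00583104552175 321.57595864671487 205.5857147584073 [[0.855, -0.402, 0.329, 0.287], [-0.519, -0.661, 0.542, -0.406], [-0.0, -0.634, -0.773, 0.765], [0.0, 0.0, 0.0, 1.0]]
grip_post [([284.3, 186.2], 0.9)]
trigger_back [([259.4, 201.5], 0.54)]
tab_top [([293.7, 184.9], 0.61)]
cap_face [([323.5, 196.1], 0.6)]
anvil_face [([358.5, 185.6], 0.49)]
pad [([312.2, 198.8], 0.46)]
tube [([293.3, 185.1], 0.41)]
clamp [([268.7, 227.9], 0.89)]
tape_measure [([298.6, 316.4], 0.78)]
rollon [([235.9, 203.6], 0.69)]
dropper [([311.3, 345.8], 0.96), ([342.8, 189.0], 0.26)]
top 467.4987057052205 467.4987057052205 321.81520072989287 203.71582801891782 [[0.025, -0.995, 0.1, 0.473], [-1.0, -0.025, 0.004, 0.052], [-0.001, -0.1, -0.995, 1.095], [0.0, 0.0, 0.0, 1.0]]
grip_post [([286.7, 225.3], 0.61)]
trigger_back [([236.9, 261.0], 0.72), ([279.3, 257.7], 0.67)]
tab_top [([268.9, 210.1], 0.76)]
cap_face [([298.0, 192.4], 0.44)]
anvil_face [([306.1, 148.2], 0.75)]
pad [([291.4, 201.9], 0.53), ([236.4, 262.5], 0.21)]
tube [([298.7, 169.9], 0.79), ([281.2, 257.0], 0.6)]
clamp [([285.6, 249.1], 0.57)]
tape_measure [([382.1, 268.9], 0.96), ([285.4, 252.0], 0.69)]
rollon [([306.6, 147.6], 0.71), ([238.7, 262.5], 0.61)]
dropper [([407.6, 279.8], 0.6)]
```

View pics/scene0.png

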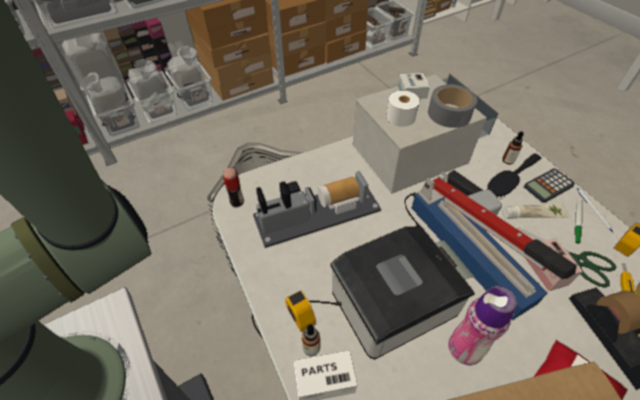

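View pics/top0.png

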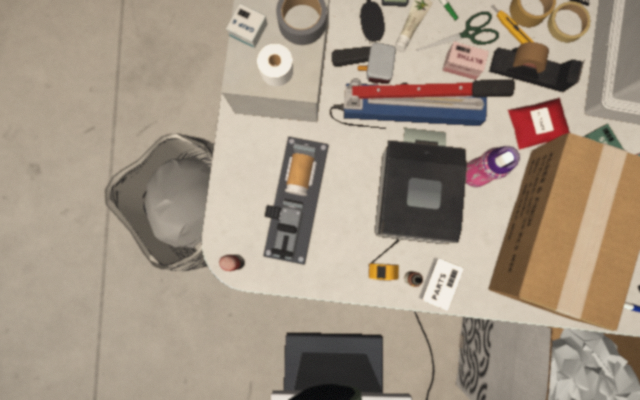

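The top view shows the clamp running up the picture: its foot plate spans about (284,260) to (308,140), with the tab at (270,212) on its left and the post at about (286,227). The trigger stands near (280,250), and the roll-on is at (231,262). In the scene view the trigger is at (261,200), the post at (288,188) and the tube at (340,190). The networks agree with this, apart from their confusing the roll-on with the trigger.

```bash
cat > h.py <<'E'
from cell import *
import cv2,numpy as np
from scipy.optimize import least_squares
def P(f):
    E=np.linalg.inv(f["cam_to_world"]);K=np.array([[f["fx"],0,f["cx"]],[0,f["fy"],f["cy"]],[0,0,1]])
    return K@E[:3]
def proj(M,X):
    X=np.atleast_2d(X);p=np.c_[X,np.ones(len(X))]@M.T;return p[:,:2]/p[:,2:]
def tri(Ms,a,b):
    X=cv2.triangulatePoints(Ms[0],Ms[1],np.array(a,float).reshape(2,1),np.array(b,float).reshape(2,1));return (X[:3]/X[3]).ravel()
E
python3 - <<'E'
from h import *
F={c:grab_frame(c) for c in("scene","top")};M={c:P(F[c]) for c in F}
T={}
for n in("grip_post","trigger_back","tab_top","cap_face","anvil_face","pad","rollon"):
    best=None
    for a in tip_of("scene",n)[:3]:
        for b in tip_of("top",n)[:3]:
            X=tri((M["scene"],M["top"]),a["centre"],b["centre"])
            e=np.hypot(*(proj(M["top"],X)[0]-b["centre"]))+np.hypot(*(proj(M["scene"],X)[0]-a["centre"]))
            print(n,np.round(X,3),round(e,1),np.round(b["centre"],1))
# pose fit on foot plate outline in both views (clamp silhouettes) 
m=silhouettes("top","clamp");print([(d["score"],d["mask"].sum(),d["centre"]) for d in m[:2]])
k=m[0]["mask"].astype(np.uint8)
r=cv2.minAreaRect(cv2.findNonZero(k));print(r,np.round(cv2.boxPoints(r),1).tolist())
def w(u,z):
    f=F["top"];d=np.array(f["cam_to_world"])[:3,:3]@[(u[0]-f["cx"])/f["fx"],(u[1]-f["cy"])/f["fy"],1];o=np.array(f["cam_to_world"])[:3,3]
    return o+d*(z-o[2])/d[2]
print([np.round(w(u,.012),3).tolist() for u in cv2.boxPoints(r)])
o=F["top"]["img"][120:280,210:350].copy();
o=cv2.resize(o,None,fx=4,fy=3.7,interpolation=2)
cv2.imwrite("pics/topc.png",o[:,:,::-1])
o=F["scene"]["img"][150:260,215:395];cv2.imwrite("pics/scc.png",cv2.resize(o,None,fx=4.4,fy=4.4,interpolation=2)[:,:,::-1])
E
```

```text
grip_post [0.521 0.13  0.122] 1.6 [285.7 226.2]
tab_top [0.564 0.178 0.051] 2.0 [266.9 209.6]
tab_top [0.531 0.192 0.016] 34.4 [266.9 209.6]
cap_face [0.601 0.112 0.073] 0.3 [296.6 191.9]
anvil_face [0.654 0.11  0.051] 50.5 [305.7 149.2]
pad [0.587 0.126 0.036] 2.4 [290.7 200.7]
rollon [0.445 0.242 0.001] 2.9 [240.2 261.9]
[(0.7, np.int64(4409), [293.3, 211.6])]
((292.31353759765625, 199.06399536132812), (49.15017318725586, 123.6552734375), 11.53462028503418) [[255.89999389648438, 254.6999969482422], [280.6000061035156, 133.60000610351562], [328.79998779296875, 143.39999389648438], [304.0, 264.6000061035156]]
[[0.46, 0.205, 0.012], [0.746, 0.158, 0.012], [0.726, 0.043, 0.012], [0.441, 0.094, 0.012]]
```

View pics/topc.png

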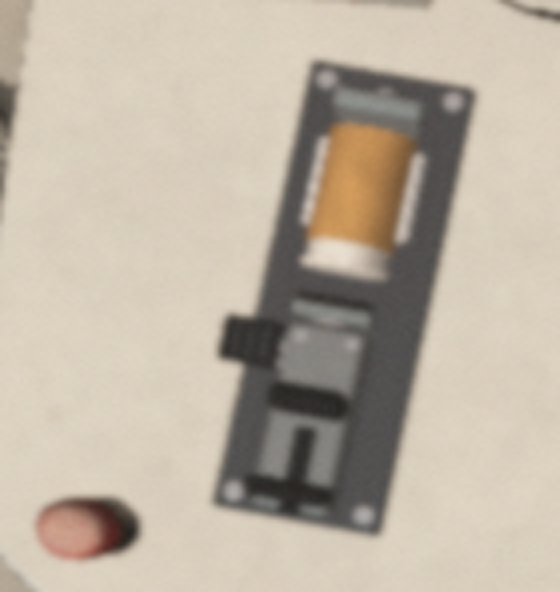

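View pics/scc.png

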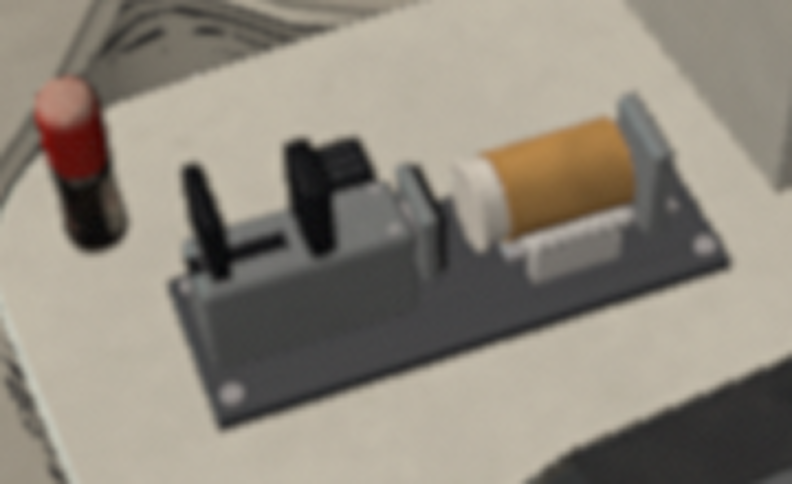

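The crops show the whole clamp clearly. In the top view the trigger top is at about (282.5,252), the post top at (287,228) and the tab at (274,211). I'll fit the clamp pose to the plate corners in both views, then check trigger, post and tab by triangulation.

```bash
python3 - <<'E'
from h import *
F={c:grab_frame(c) for c in("scene","top")};M={c:P(F[c]) for c in F}
obs=[("top",(.27,.05,.012),(288,136.8)),("top",(.27,-.05,.012),(329,144.9)),("top",(-.02,-.05,.012),(305,264)),("top",(-.02,.05,.012),(263.2,256.5)),
("scene",(-.02,.05,.012),(253.2,215.2)),("scene",(-.02,-.05,.012),(265.5,247.7)),("scene",(.27,-.05,.012),(380.9,209.5)),
("top",(.052,0,.126),(287,228)),("scene",(.052,0,.126),(283.2,183.4)),("top",(0,0,.127),(282.5,251.9)),("scene",(0,0,.127),(258.9,189))]
def W(p,X):
    c,s=np.cos(p[2]),np.sin(p[2]);X=np.array(X);return np.array([p[0]+c*X[0]-s*X[1],p[1]+s*X[0]+c*X[1],X[2]])
r=least_squares(lambda p:np.concatenate([proj(M[c],W(p,X))[0]-u for c,X,u in obs]),[.47,.15,-.2])
print(np.round(r.x,4));print(np.round(r.fun.reshape(-1,2),1).tolist())
def loc(X):
    c,s=np.cos(r.x[2]),np.sin(r.x[2]);d=X-np.r_[r.x[:2],0];return np.round([c*d[0]+s*d[1],-s*d[0]+c*d[1],d[2]],4)
for n,a,b in(("trigtop",(258.9,189),(282.5,251.9)),("post",(283.2,183.4),(287,228)),("tab",(294.5,185.2),(273.8,211.3))):
    X=tri((M["scene"],M["top"]),a,b);print(n,np.round(X,3),loc(X))
def w(c,u,z):
    f=F[c];C=np.array(f["cam_to_world"]);d=C[:3,:3]@[(u[0]-f["cx"])/f["fx"],(u[1]-f["cy"])/f["fy"],1];return C[:3,3]+d*(z-C[2,3])/d[2]
for c,u in(("top",(273.8,211.3)),("scene",(294.5,185.2))):print(c,"tab z73",loc(w(c,u,.073)))
for n in("tab_top","trigger_back","cap_face"):
  for c in F:
    for d in tip_of(c,n)[:1]:print(n,c,loc(w(c,d["centre"],{"tab_top":.073,"trigger_back":.107,"cap_face":.058}[n])))
print("rollon",loc(w("top",(231,262),.1)))
# reachability
rx=r.x
from scipy.spatial.transform import Rotation as R
for q in(rx[2],rx[2]+np.pi,rx[2]+np.pi/2,rx[2]-np.pi/2):
    rv=(R.from_euler("z",q)*R.from_euler("x",np.pi)).as_rotvec()
    print(q,[ik(W(rx,X),rv) is not None and np.round(ik(W(rx,X),rv),2).tolist() for X in((-.05,0,.2),(-.03,0,.095),(.03,0,.095),(.07,.042,.065))])
E
```

```text
[ 0.4674  0.1362 -0.1689]
[[0.0, -1.2], [0.5, -1.3], [0.4, 1.2], [-0.3, 0.2], [-1.5, -2.6], [-1.6, -2.0], [0.8, -1.5], [-0.4, -0.2], [0.9, 3.0], [-1.0, 0.7], [1.3, 3.9]]
trigtop [0.467 0.134 0.142] [ 0.0004 -0.0026  0.1422]
post [0.517 0.126 0.137] [ 0.0509 -0.0017  0.1374]
tab [0.557 0.16  0.076] [0.0846 0.0387 0.0764]
top tab z73 [0.0839 0.0394 0.073 ]
scene tab z73 [0.0866 0.0415 0.073 ]
tab_top scene [0.0862 0.0416 0.073 ]
tab_top top [0.0833 0.0504 0.073 ]
trigger_back scene [-0.0108 -0.0018  0.107 ]
trigger_back top [-0.0126 -0.0016  0.107 ]
cap_face scene [0.1504 0.0078 0.058 ]
cap_face top [0.1297 0.0034 0.058 ]
rollon [-0.0406  0.1032  0.1   ]
-0.1688519778696668 [[0.17, 0.15, -0.51, 0.91, 0.0, -2.81], [0.15, 0.31, -0.61, 0.65, 0.0, -2.82], [0.11, 0.4, -0.47, 0.7, 0.0, -2.86], [0.17, 0.52, -0.36, 0.69, 0.0, -2.81]]
2.9727406757201265 [[0.17, 0.15, -0.51, 0.91, 0.0, 0.33], [0.15, 0.31, -0.61, 0.65, 0.0, 0.32], [0.11, 0.4, -0.47, 0.7, 0.0, 0.28], [0.17, 0.52, -0.36, 0.69, 0.0, 0.34]]
1.4019443489252297 [[0.17, 0.15, -0.51, 0.91, 0.0, 1.91], [0.15, 0.31, -0.61, 0.65, 0.0, 1.89], [0.11, 0.4, -0.47, 0.7, 0.0, 1.85], [0.17, 0.52, -0.36, 0.69, 0.0, 1.91]]
-1.7396483046645634 [[0.17, 0.15, -0.51, 0.91, 0.0, -1.24], [0.15, 0.31, -0.61, 0.65, 0.0, -1.25], [0.11, 0.4, -0.47, 0.7, 0.0, -1.29], [0.17, 0.52, -0.36, 0.69, 0.0, -1.24]]
```

```bash
cat >> h.py <<'E'
from scipy.spatial.transform import Rotation as R
cl=np.array([.4674,.1362,-.1689])
c_,s_=np.cos(cl[2]),np.sin(cl[2]);ax=np.array([c_,s_,0])
def Wp(x,y,z): return [cl[0]+c_*x-s_*y,cl[1]+s_*x+c_*y,z]
def L(p): d=np.array(p[:2])-cl[:2];return c_*d[0]+s_*d[1]
RV=(R.from_euler("z",cl[2]+np.pi)*R.from_euler("x",np.pi)).as_rotvec()
def st():
    s=get_state();return s['clock'],L(s['position']),-float(np.dot(s['contact_force'],ax))
E
python3 - <<'E'
from h import *
grab(20)
movep(Wp(-.05,0,.22),RV)
move_l(Wp(-.05,0,.092),.12)
print(st(),get_state()['contact_force'],get_state()['finger_gap'])
print(move_l(Wp(-.005,0,.092),.03,until_force=2.5),st())
x0=st()[1]
for d in(.004,.012,.02,.024):
    print(d,move_l(Wp(x0+d,0,.092),.04,until_force=12),st())
print(move_l(Wp(x0-.006,0,.092),.06),st())
f=grab_frame("scene");o=f["img"][150:260,215:395];cv2.imwrite("pics/sc1.png",cv2.resize(o,None,fx=4.4,fy=4.4,interpolation=2)[:,:,::-1])
E
```

```text
(6.9833, np.float64(-0.049480461426205304), -0.35910154485067) [ 0.2819916  -0.48259087  0.54969629] 0.0030290935668050487
True (8.05, np.float64(-0.016725176363875126), 0.795677105780222)
0.004 False (8.3, np.float64(-0.014556470252846933), 5.469397925438541)
0.012 False (8.65, np.float64(-0.006787614748073759), 5.769414251687623)
0.02 False (9.0, np.float64(0.001006334020298048), 5.4293649352445925)
0.024 False (9.25, np.float64(0.004619525644449787), 6.755422020593922)
False (9.9, np.float64(-0.02136938582032028), 0.11133330538528409)
```

View pics/sc1.png

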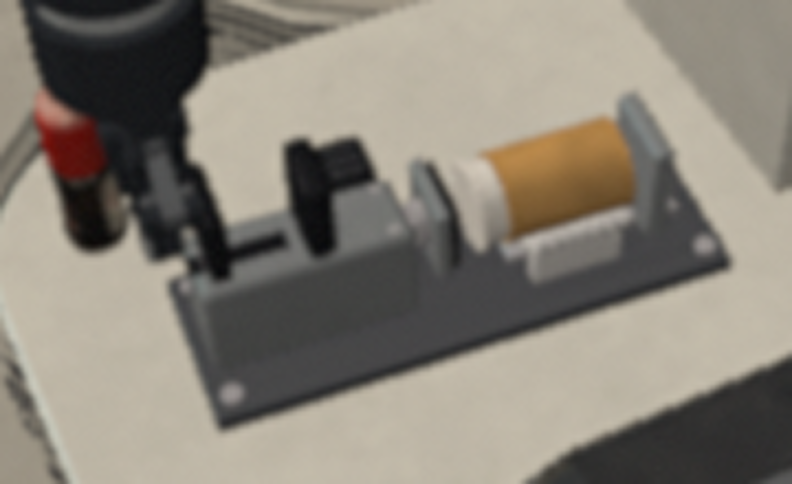

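The roll-on is untouched. The jaw has advanced and stayed, so the ratchet holds, and its pad is now about 10 mm from the cap. The free push force is about 5.5 to 6.8 N. Next come force-watched squeezes, judged by measured travel.

```bash
cat > sq.py <<'E'
from h import *
X0=-.0175;Z=.092
def go(x,v,uf=None): return move_l(Wp(x,0,Z),v,until_force=uf)
done=False
for k in range(6):
    cmd=X0+.014; hit=go(cmd,.05,7)
    t,x,F=st(); log=[]
    if hit: cmd=x+.001
    while True:
        t,x,F=st(); log.append((round((x-X0)*1e3,1),round(F,1)))
        if F>=15 :
            sleep(.15); t,x,F=st(); log.append(("settled",round((x-X0)*1e3,1),round(F,1)))
            if F>=15: done=x-X0<.0268; break
        if x-X0>.0264 or cmd-X0>.036: break
        cmd+=.003 if F<8 else .001
        go(cmd,.03)
    if done: sleep(.8); print("press",st())
    print(k,hit,round(t,1),log)
    go(X0-.006,.08); sleep(.25)
    if done: break
E
timeout 300 python3 sq.py; python3 - <<'E'
from h import *
print(st())
f=grab_frame("scene");o=f["img"][150:260,215:395];cv2.imwrite("pics/sc2.png",cv2.resize(o,None,fx=4.4,fy=4.4,interpolation=2)[:,:,::-1])
E
```

```text
0 True 12.6 [(np.float64(3.1), 4.6), (np.float64(4.6), 5.8), (np.float64(7.3), 5.5), (np.float64(10.5), 5.6), (np.float64(13.2), 6.5), (np.float64(16.4), 6.3), (np.float64(19.1), 6.0), (np.float64(21.9), 6.9), (np.float64(24.9), 6.3), (np.float64(27.5), 7.2)]
1 True 17.3 [(np.float64(3.1), 5.5), (np.float64(4.4), 5.4), (np.float64(6.9), 6.2), (np.float64(10.0), 6.5), (np.float64(12.7), 7.0), (np.float64(15.8), 7.3), (np.float64(18.7), 6.5), (np.float64(21.1), 9.6), (np.float64(21.7), 9.9), (np.float64(22.3), 10.8), (np.float64(23.1), 12.1), (np.float64(23.9), 12.5), (np.float64(25.2), 11.0), (np.float64(26.4), 11.3), (np.float64(27.3), 11.4)]
press (25.8667, np.float64(0.005952883490682972), 16.244357339343136)
2 True 25.1 [(np.float64(1.7), 5.9), (np.float64(2.8), 8.0), (np.float64(3.2), 9.0), (np.float64(3.8), 10.2), (np.float64(4.6), 10.8), (np.float64(5.5), 11.2), (np.float64(6.4), 10.0), (np.float64(7.4), 10.2), (np.float64(8.3), 10.6), (np.float64(9.7), 10.1), (np.float64(10.8), 10.2), (np.float64(11.6), 9.8), (np.float64(12.5), 9.5), (np.float64(13.5), 10.3), (np.float64(14.5), 10.3), (np.float64(15.4), 11.2), (np.float64(16.8), 10.1), (np.float64(17.7), 9.9), (np.float64(18.6), 9.5), (np.float64(19.5), 10.7), (np.float64(20.1), 11.7), (np.float64(20.9), 13.2), (np.float64(21.5), 13.5), (np.float64(22.2), 14.1), (np.float64(22.8), 15.1), ('settled', np.float64(22.8), 14.3), (np.float64(23.5), 16.2), ('settled', np.float64(23.5), 15.3)]
(26.7083, np.float64(-0.02278747814084157), 1.1596044098601193)
```

View pics/sc2.png

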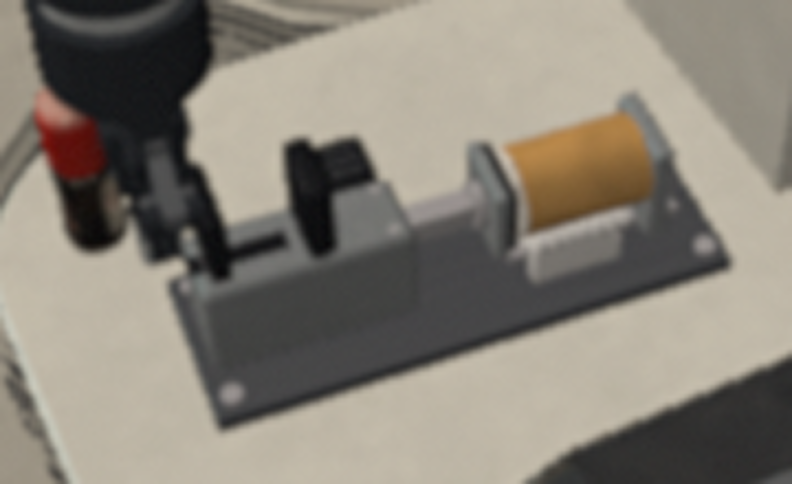

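The picture shows the cap flange tight on the tube rim, the tube against the anvil and the pad on the cap. The press settled at about 16 N on the trigger, against about 10 N while the cap slid at 8 N. That makes a jaw force of about 20 N, held for roughly 1 s. Now the release tab.

```bash
python3 - <<'E'
from h import *
z=lambda:(round(get_state()['clock'],1),round(get_state()['position'][2],4),np.round(get_state()['contact_force'],1).tolist())
move_l(Wp(-.04,0,.092),.1)
move_l(Wp(-.04,0,.20),.2); movep(Wp(.085,.043,.20),RV); move_l(Wp(.085,.043,.085),.12);print(z())
print(move_l(Wp(.085,.043,.055),.02,until_force=8),z())
sleep(.3);print(z())
c=get_state()['position'][2]
move_l(Wp(.085,.043,c-.002),.02);print(z())
sleep(2);print(z())
f=grab_frame("scene");o=f["img"][150:260,215:395];cv2.imwrite("pics/sc3.png",cv2.resize(o,None,fx=4.4,fy=4.4,interpolation=2)[:,:,::-1])
E
```

```text
(29.5, np.float64(0.0858), [0.5, 0.6, 0.1])
True (30.4, np.float64(0.0658), [-0.8, -1.1, 6.6])
(30.7, np.float64(0.0658), [-1.7, -0.4, 6.9])
(31.0, np.float64(0.0655), [-4.2, -0.4, 14.9])
(33.0, np.float64(0.0655), [-3.7, -0.7, 14.5])
```

View pics/sc3.png

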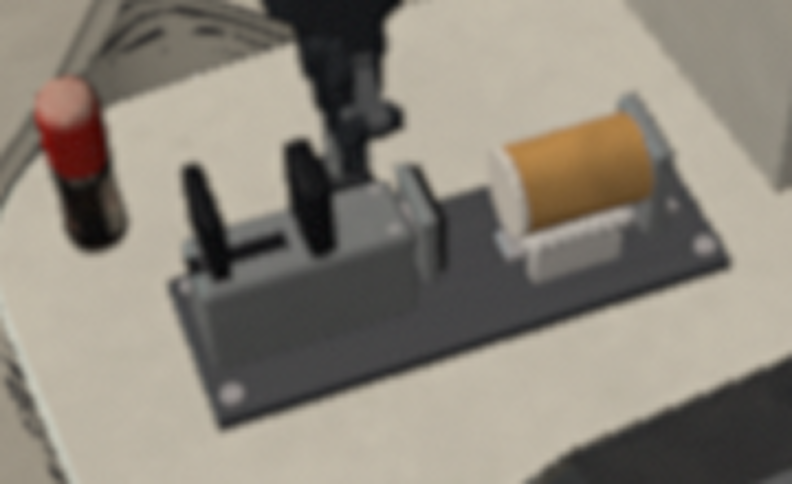

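The jaw is fully back, with its pad at crop (430,215) as at the start. The capped tube lies in its cradle with the flange at the rim, and the roll-on has not moved. I'll retreat and hand in.

```bash
python3 - <<'E'
from h import *
sleep(.5)
move_l(Wp(.085,.043,.22),.1); sleep(.5)
print(get_state()['clock'],np.round(get_state()['contact_force'],1)); print(sign_off())
E
```

```text
35.75 [-0.8  0.8  0.2]
the job is handed in; nothing more can be done
None
```

The job is handed in at about 36 s: the cap is fully home and was pressed at about 20 N (estimated from the trigger force) for roughly 1 s. The jaw is fully back, the capped tube lies in its cradle, and the roll-on beside the clamp was not moved; I did not re-check the tape measure and dropper, but the arm stayed clear of them.

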